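Turn the drying polishing balls

ROBOT

A 7-joint arm with a two-finger parallel gripper is mounted at the origin on a cart in front of the work surface, level with it; the furniture and walls round the work are solid. World frame = base frame: x ahead of the robot, y to its left, z up, the work surface at z = 0. Lengths are in m, angles in rad, forces in N, time in s.
With the tool pointing down it reaches from about 0.4 to 0.85 m from the base axis. Payload 10.4 kg.
Tool frame: the origin (TCP) lies midway between the tips of the shut fingers; the grasp point (between the pads) lies 19 mm behind it; z points along the fingers, y is the line along which they close (so a half turn about z gives the same grasp; the last joint's range is limited). The gripper opens to 87 mm and grips with 3 to 60 N. Pads are 19 mm wide; open, the fingers measure 117 mm over their backs; the gripper's body (75 mm by 190 mm) begins 51 mm behind the grasp point.
Start: joints at [1.277, 0.332, -0.065, 1.46, 0.022, 1.35, -0.088], TCP at [0.167, -0.602, 0.223] pointing down, gripper open.
Joint ranges: [-2.6, 2.6], [-0.5, 2.12], [-1.47, 1.34], [0.16, 2.42], [-1.27, 4.41], [0.06, 2.06], [-2.6, 2.6]. Speed limits (rad/s): [2.22, 2.22, 2.79, 2.79, 3.14, 3.14, 3.14].

INTERFACE

Orientations are given as a unit quaternion [x, y, z, w].
In Python, from bench import r gives the robot as it stands.
- The arm moves only by the tool apply_moves, never from a script. Its argument "steps" is a list of rows, each a list of 7 numbers: the turn, a rotation vector about the tool's x, y, z in rad, then the shift along the tool's x, y, z in mm, then the opening, from -1 (shut) to 1 (fully open). In form: [[ax, ay, az, x, y, z, claw], ...]. A call has 1 to 20 rows; each row is the pose to reach, as a shift and turn from the pose commanded when the call began, along the tool's axes at that moment; what a row does not reach only later rows make up. A row lasts 1/12 s, in which the tool goes at most 41.7 mm and 7.16 degrees, less where a joint would pass 70% of its speed; a pose out of reach is approached as far as the arm can. A call with a gripper value outside its range is refused whole. The fingers move at their own pace and stop on an object; "force" is the grip in N (left out, the last holds). Time passes only in rows, so rows that repeat a pose let the fingers close. It gives the time, the measured TCP pose, the force, the opening and the grip force at its end, in the units of the state.
- r.read_state(): the state, without advancing time (a new reading comes with each control period).
- r.camera(name): name is "scene" or "top" or "wrist"; returns a dict with "pixels" (384x512x3 uint8, red, green, blue), "z_map" (384x512 float32, m along the optical axis (not along the pixel's ray), 0 where there is no reading), "fovy" (degrees; the focal length in pixels is half the picture's height over the tangent of half this angle, whatever the lens; pixels are square), "cx", "cy" (the principal point, pixels), "position" and "orientation" of the camera in the world. Camera axes: x right, y down, z forward; pixel columns grow to the right and rows downward; lengths in m; the calibration is good to about 2 mm. A picture is of the moment at which its call begins.
- r.close_job(): hands the job in; it is judged then, once.
The state is a dict: "time": time; "joint_positions": joint angles; "joint_vel": joint speeds; "joint_torque": joint torques, N m; "ee_pos": TCP position; "eef_rot": TCP orientation; "ft_force": force on the tool from outside, world axes, zero at the start; "torque": the same for the moment, N m; "width": finger opening in m; "grip_force": force on a finger pad.
Only numpy, scipy, OpenCV 4.12 (cv2) and the standard library are available. Lean on these libraries where they do the work, as an engineer would, in place of code of your own. Each camera call takes 0.05 s, during which the arm holds its last target. There are 200 camera calls.

TASK

The polishing balls drying in the steel dish need turning over: take the orange paddle from its blue cradle and, with its blade down among the balls close to the dish floor, stir two full turns clockwise (seen from above) in a circle that runs through the outer balls of the heap, about 30 mm from the dish's centre, starting at the far side of the dish and finishing there, so that the balls are shifted about. Lean the paddle towards yourself so that nothing touches the lamp bar, do not press hard on the dish, spill no ball and leave the dropper bottle where it stands. Then lay the paddle back in its cradle with the blade end down on the toe, and let go.

Things in the scene. Friction and masses are not known exactly. Their poses are not given: they have to be found in the camera images.
- dish_centre (a point): Middle (lowest point) of the floor of the fixed round steel dish, 15 mm above the worktop. The floor rises 10 degrees from here to the wall all round, so balls roll to the middle. Inner diameter 142 mm, outer 150, rim 40 mm above this point. Axes: z up, x to the dish's far side (turned by the station's yaw), y left. Under the lamp bar: lean the handle towards the robot (-x) while stirring.
- lamp: Fixed aluminium lamp bar along y over the far half of the dish, axes as the dish's. Origin at worktop level below the bar's middle, 43 mm beyond the dish centre along x. The bar covers x -27 to +27, y -171 to +171 mm, z 249 to 283 mm above the worktop; 16 mm posts at y = +/-155 mm. Not to be touched.
- station: Grey board (190 x 350 x 10 mm), dish and lamp together, fixed. Origin on the worktop below the dish centre, same axes as the dish centre point.
- paddle_grip (a point): Where to grip the loose straight paddle (60 g, 160 mm long), firmly as stirring pushes on it: middle of the black handle, 16 mm wide (y), 26 mm deep (x), 65 mm long, 125 mm above the blade's end. Axes: z along the paddle to the handle's top, x out of the cradle's open front. It starts in the cradle, z leaning 30 degrees from vertical back towards the robot.
- paddle_tip (a point): Middle of the paddle's rounded blade end: from paddle_grip 125 mm along -z and 6 mm along -x, same axes. The orange blade is 20 mm wide (y), 14 mm thick (x). It goes down to the dish floor easily beside the heap of balls, for example some 52 mm beyond the dish centre on the far side, not on top of a ball.
- cradle: Fixed blue open channel leaning 30 degrees from vertical, top towards the robot. Origin: on the toe plate, where paddle_tip belongs. Axes as the paddle lying home: z up along the channel, x out of its open front, y across. Floor at x = -7 mm, up to z = 85 mm; side walls 32 mm apart, up to x = +12, z = 70 mm; the toe ends at x = +17 mm. A paddle let go a few mm out slides home.
- ball0_center (a point): Centre of a loose, smooth and slippery green polishing ball, 24 mm diameter, 15 g, in the dish; the balls lie as a heap in its middle.
- ball1_center (a point): Centre of a loose, smooth and slippery white polishing ball, 24 mm diameter, 15 g, in the dish; the balls lie as a heap in its middle.
- ball2_center (a point): Centre of a loose, smooth and slippery grey polishing ball, 24 mm diameter, 15 g, in the dish; the balls lie as a heap in its middle.
- ball3_center (a point): Centre of a loose, smooth and slippery green polishing ball, 24 mm diameter, 15 g, in the dish; the balls lie as a heap in its middle.
- ball4_center (a point): Centre of a loose, smooth and slippery white polishing ball, 24 mm diameter, 15 g, in the dish; the balls lie as a heap in its middle.
- ball5_center (a point): Centre of a loose, smooth and slippery grey polishing ball, 24 mm diameter, 15 g, in the dish; the balls lie as a heap in its middle.
- ball6_center (a point): Centre of a loose, smooth and slippery green polishing ball, 24 mm diameter, 15 g, in the dish; the balls lie as a heap in its middle.
- dropper_bottle: Small standing dropper bottle, blue cap, 19 x 19 x 41 mm, a bystander; origin under its middle.
- paddle: The paddle as a whole; origin at paddle_tip, same axes.
Not all that is in view belongs to the job. What is shaped like the part that bears cradle but yellow is not meant. Of the things that look like the paddle, the larger one is meant.

How it is judged:
By the outcome, as a careful person would: the job done as asked, in the order asked, and still so for the second after the job is handed in, with the robot touching nothing.
It also fails if it takes over 72 s, if anything falls off the work surface, if the arm or the gripper's body presses on something with over 40 N, if the wrist force passes 120 N, or if a joint passes its speed limit or range.

## Working session

There is one attempt and no reset: what is moved stays moved. The work goes in short steps, Python scripts to look and compute and a tool call to move; the robot and the scene stay as the last step left them, time stands still between calls to the robot, and variables do not carry over. Pictures are saved under pics/ and viewed, at most 10 in all, crops included, and the job is handed in when it is done.

Besides the shell and the picture viewer there is one more tool, called in YAML: its name, and indented under it one key for each argument. apply_moves: Moves the arm, as the interface text tells. Its arguments: {"type":"object","properties":{"steps":{"type":"array","items":{"type":"array","items":{"type":"number"}}},"force":{"type":"number"}},"required":["steps"]}

```bash
ls; mkdir -p pics; cat > h.py <<'E'
import numpy as np, cv2
from scipy.spatial.transform import Rotation as R
from bench import r
def cam(n):
    c=r.camera(n); p=c["pixels"]; z=c["z_map"]; f=p.shape[0]/2/np.tan(np.radians(c["fovy"])/2)
    v,u=np.mgrid[:p.shape[0],:p.shape[1]]
    P=np.stack([(u-c["cx"])/f*z,(v-c["cy"])/f*z,z],-1)
    o=np.array(c["orientation"]); M=R.from_quat(o).as_matrix() if o.size==4 else o.reshape(3,3)
    W=P@M.T+np.array(c["position"]); W[z==0]=np.nan
    return p,W,c
def save(p,n,s=1.5):
    cv2.imwrite("pics/"+n,cv2.resize(p[:,:,::-1],None,fx=s,fy=s,interpolation=cv2.INTER_CUBIC))
E
python3 - <<'E'
from h import *
for n in("scene","top"):
    p,W,c=cam(n); save(p,n+".png"); np.savez(n,p=p,W=W); print(n,c["position"],c["orientation"],c["fovy"])
print(r.read_state())
E
```

```text
pics
scene [-0.18114295  0.88003192  0.62301149] [-0.28257224  0.79202959 -0.5106365   0.17914359] 44.88733961596702
top [ 0.45361991 -0.03945636  1.33346807] [ 0.70810158 -0.70486362  0.02570548 -0.03314606] 46.20273804843221
{'time': 0.1, 'joint_positions': array([ 1.27735879,  0.33277336, -0.06469478,  1.46089065,  0.02158776,
        1.34992628, -0.08852402]), 'joint_vel': array([ 0.00036916, -0.00113859,  0.00049363, -0.00169493, -0.00219384,
       -0.00030962, -0.00063969]), 'joint_torque': array([ 2.55046689e-03, -6.24549866e+01,  2.55059270e-02, -3.90715778e+01,
       -6.13237359e-02,  3.65921867e-02,  4.66373410e-05]), 'ee_pos': array([ 0.16710814, -0.60186057,  0.22183964]), 'eef_rot': array([ 9.90845463e-01,  1.34999420e-01, -1.13617094e-04, -6.41390481e-04]), 'ft_force': array([ 0.74900259,  0.24072561, -0.04518279]), 'torque': array([ 0.05946045, -0.01712779, -0.03748709]), 'grip_force': 0.0, 'width': 0.08722098841735997}
```

View pics/scene.png

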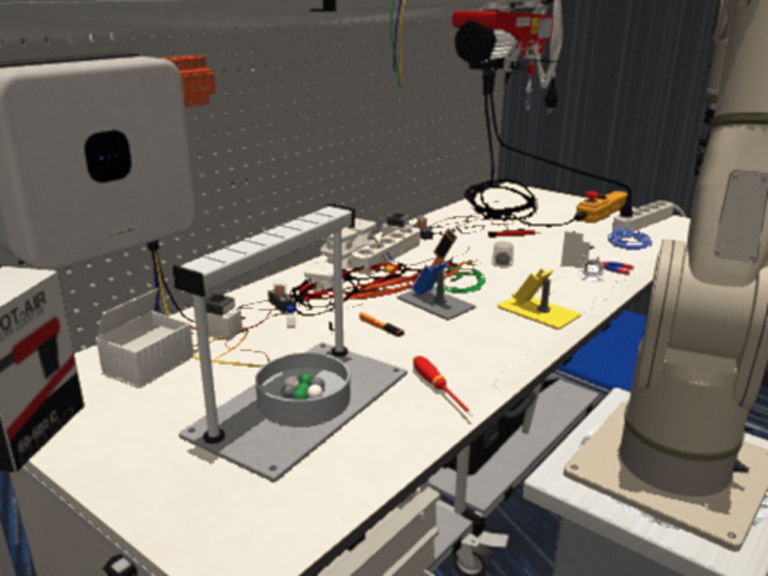

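View pics/top.png

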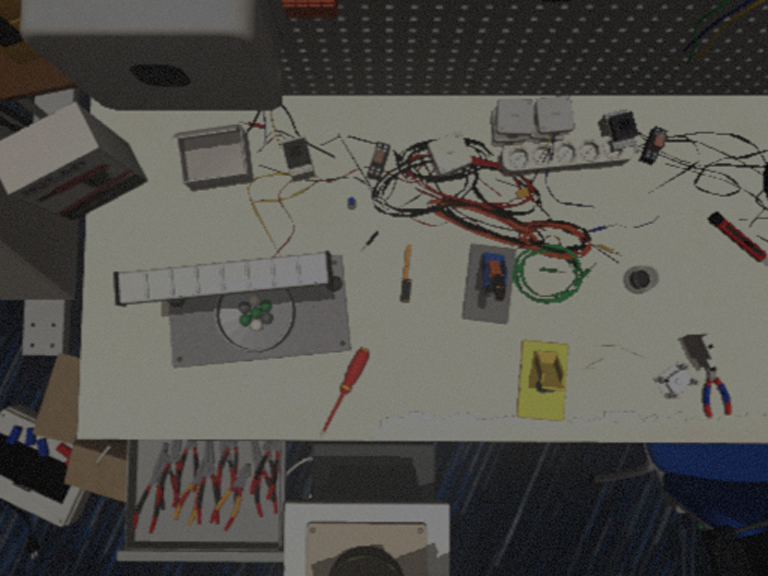

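The scene view (768x576) shows the large orange and black paddle in the blue cradle at (437,262), a small orange paddle lying loose at (381,323) and an empty yellow cradle at (540,297). The top view shows the dish at (256,315), the lamp bar at (225,278), the bottle cap at (351,202), the blue cradle with the paddle at (492,277), the small paddle at (406,273) and the yellow cradle at (546,372). I choose the paddle in the blue cradle and will check it in a crop.

```bash
cat > m.py <<'E'
from h import *
T=np.load("top.npz");p,W=T["p"],T["W"];S=np.load("scene.npz");ps,Ws=S["p"],S["W"]
v,u=np.mgrid[:384,:512]
def box(a,b,c,d): return (u>=a/1.5)&(u<b/1.5)&(v>=c/1.5)&(v<d/1.5)
# lamp top
m=box(100,345,240,320)&(abs(W[...,2]-.283)<.012)
L=W[m][:,:2].astype(np.float32); print("lamp",m.sum(),cv2.minAreaRect(L),np.median(W[m][:,2]))
# dish rim
m=box(205,310,255,360)&(abs(W[...,2]-.055)<.006)
D=W[m][:,:2]
from scipy.optimize import least_squares
f=least_squares(lambda q:np.hypot(D[:,0]-q[0],D[:,1]-q[1])-q[2],[D[:,0].mean(),D[:,1].mean(),.073],loss='soft_l1',f_scale=.002)
print("rim",m.sum(),f.x)
m=box(150,360,240,370)&(abs(W[...,2]-.010)<.004); print("board",m.sum(),cv2.minAreaRect(W[m][:,:2].astype(np.float32)),np.median(W[m][:,2]))
# cradle board
m=box(450,525,235,330)&(W[...,2]>.004)&(W[...,2]<.018); print("crboard",m.sum(),cv2.minAreaRect(W[m][:,:2].astype(np.float32)),np.median(W[m][:,2]))
h=cv2.cvtColor(p,cv2.COLOR_RGB2HSV);hs=cv2.cvtColor(ps,cv2.COLOR_RGB2HSV)
for n,hh,WW,bx in(("top",h,W,box(450,520,235,330)),("scene",hs,Ws,box(390,480,220,320))):
    for nm,m in(("blue",(hh[...,0]>100)&(hh[...,0]<125)&(hh[...,1]>130)),("orange",(hh[...,0]<16)&(hh[...,1]>150)),("dark",(WW[...,2]>.09))):
        m=m&bx&(WW[...,2]>.015); Q=WW[m]
        if len(Q): 
            print(n,nm,len(Q),Q.mean(0).round(3),Q.min(0).round(3),Q.max(0).round(3))
            if nm=="dark" and len(Q)>5: print(np.linalg.svd(Q-Q.mean(0),full_matrices=False)[2][0])
m=box(340,362,192,214)&(W[...,2]>.03); print("bottle",W[m].mean(0))
save(ps[140:220,255:330],"c1.png",6)
E
python3 m.py
```

```text
lamp 3085 ((0.5576009750366211, 0.22037015855312347), (0.053191930055618286, 0.3424205780029297), 5.79072380065918) 0.2808155153950589
rim 180 [0.51489981 0.215414   0.07245785]
board 3109 ((0.5327098965644836, 0.2215556502342224), (0.25491848587989807, 0.4107258915901184), 0.17851029336452484) 0.010311366378005893
crboard 1474 ((0.5786295533180237, -0.23720762133598328), (0.1457582414150238, 0.18491902947425842), 89.92971801757812) 0.008988089946549094
top blue 59 [ 0.611 -0.24   0.049] [ 0.567 -0.263  0.023] [ 0.631 -0.22   0.095]
top orange 49 [ 0.609 -0.244  0.06 ] [ 0.584 -0.279  0.015] [ 0.669 -0.231  0.117]
top dark 161 [ 0.559 -0.234  0.142] [ 0.532 -0.259  0.09 ] [ 0.592 -0.217  0.176]
[-0.41906812 -0.01920035  0.90775176]
scene blue 194 [ 0.592 -0.225  0.055] [ 0.562 -0.251  0.015] [ 0.628 -0.212  0.092]
scene orange 60 [ 0.622 -0.253  0.085] [ 0.536 -0.323  0.015] [ 0.761 -0.223  0.167]
scene dark 205 [ 0.557 -0.23   0.132] [ 0.532 -0.251  0.09 ] [ 0.583 -0.219  0.172]
[ 0.40598028 -0.0351777  -0.91320455]
bottle [0.73334021 0.03208583 0.040149  ]
```

View pics/c1.png

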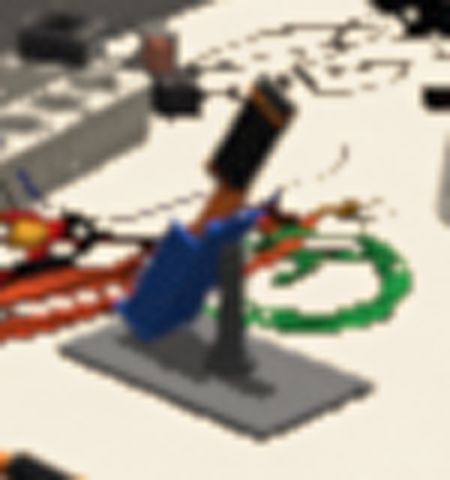

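The crop shows the large paddle, with an orange blade and black handle, in the blue cradle, leaning back towards the robot at crop (220,170). The rim fit and the lamp-derived dish centre agree at (0.515, 0.2157). Next I take a close look from a pre-grasp pose along the handle axis.

```bash
cat >> h.py <<'E'
def pz(yaw,lean):  # paddle axes (columns) leaning back to robot
    return R.from_euler('ZY',[yaw,-lean],degrees=True).as_matrix()
F=np.diag([1,-1,-1.])
def row(tcp,Rt,s0=None,p0=None,R0=None):
    s=r.read_state(); R0=R.from_quat(s["eef_rot"]).as_matrix() if R0 is None else R0; p0=np.array(s["ee_pos"]) if p0 is None else p0
    rv=R.from_matrix(R0.T@Rt).as_rotvec(); d=R0.T@(np.array(tcp)-p0)*1000
    return rv.round(4).tolist(),d.round(1).tolist(),"rows",max(np.degrees(np.linalg.norm(rv))/7.16,np.linalg.norm(d)/41.7)
E
python3 - <<'E'
from h import *
P=pz(-7.5,30); g=np.array([.557,-.235,.135]); print(P)
print(row(g+P@[0,0,.13],P@F))
E
```

```text
[[ 8.58616436e-01  1.30526192e-01 -4.95722431e-01]
 [-1.13038998e-01  9.91444861e-01  6.52630961e-02]
 [ 5.00000000e-01  6.93889390e-18  8.66025404e-01]]
([-0.1064, 0.5168, 0.3921], [414.0, -274.6, -25.4], 'rows', np.float64(11.929408392971029))
```

apply_moves:
  steps:
    - [0,0,0,100,-80,-60,1]
    - [0,0,0,150,-120,-60,1]
    - [-0.106,0.517,0.392,414,-275,-25,1]
    - [-0.106,0.517,0.392,414,-275,-25,1]
    - [-0.106,0.517,0.392,414,-275,-25,1]
    - [-0.106,0.517,0.392,414,-275,-25,1]
    - [-0.106,0.517,0.392,414,-275,-25,1]
    - [-0.106,0.517,0.392,414,-275,-25,1]
    - [-0.106,0.517,0.392,414,-275,-25,1]
    - [-0.106,0.517,0.392,414,-275,-25,1]
    - [-0.106,0.517,0.392,414,-275,-25,1]
    - [-0.106,0.517,0.392,414,-275,-25,1]
    - [-0.106,0.517,0.392,414,-275,-25,1]
    - [-0.106,0.517,0.392,414,-275,-25,1]
    - [-0.106,0.517,0.392,414,-275,-25,1]
    - [-0.106,0.517,0.392,414,-275,-25,1]
    - [-0.106,0.517,0.392,414,-275,-25,1]
    - [-0.106,0.517,0.392,414,-275,-25,1]

```text
time: 1.6
ee_pos: [0.4919, -0.2276, 0.2474]
eef_rot: [0.964, -0.064, 0.259, 0.017]
ft_force: [0.6, -1.1, -0.6]
width: 0.0872
grip_force: 0.0
```

```bash
python3 - <<'E'
from h import *
p,W,c=cam("wrist"); save(p,"w1.png"); np.savez("w1",p=p,W=W)
print(c["position"],r.read_state()["ee_pos"],R.from_quat(r.read_state()["eef_rot"]).as_matrix().round(3))
E
```

```text
[ 0.47379786 -0.22523045  0.42375082] [ 0.49204909 -0.22736707  0.24747053] [[ 0.858 -0.132  0.496]
 [-0.114 -0.991 -0.067]
 [ 0.501  0.001 -0.866]]
```

View pics/w1.png

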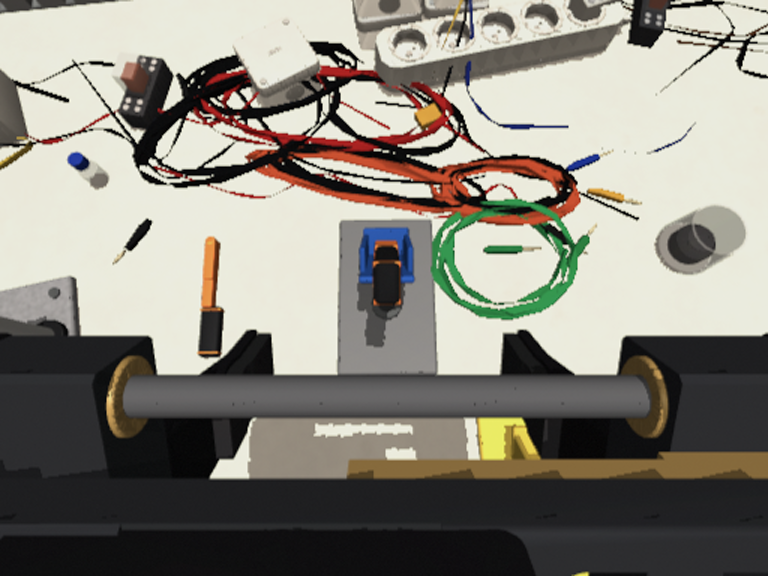

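The wrist view shows the handle top at (387,285), the blue cradle around (386,250), and the base plate edges upright in the picture, so the yaw is about right.

```bash
python3 - <<'E'
from h import *
T=np.load("w1.npz");p,W=T["p"],T["W"]
v,u=np.mgrid[:384,:512]
bx=(u>222)&(u<295)&(v>144)&(v<245)
m=bx&(W[...,2]>.006)&(W[...,2]<.013)
rc=cv2.minAreaRect(W[m][:,:2].astype(np.float32)); print("plate",rc,np.median(W[m][:,2]))
P=pz(-7.5,30)
h=cv2.cvtColor(p,cv2.COLOR_RGB2HSV)
bl=bx&(h[...,0]>100)&(h[...,0]<125)&(h[...,1]>120)&(W[...,2]>.014)
Q=W[bl]@P; print("blue (cradle axes) min/max",np.nanpercentile(Q,[2,50,98],0).round(4))
hd=bx&~bl&(W[...,2]>.06)
Q=W[hd]@P; print("handle",hd.sum(),np.nanpercentile(Q,[0,2,25,50,75,98,100],0).round(4))
from scipy.ndimage import label
for zr in((-.3,0),):pass
rows=[]
# handle top face : max along z
zt=np.nanpercentile(Q[:,2],97); t=Q[Q[:,2]>zt-.006]; print("top",zt,t.min(0).round(4),t.max(0).round(4),t.mean(0).round(4))
# front face line: median y per z bin
for a in np.arange(zt-.12,zt,.01):
    s=Q[(Q[:,2]>a)&(Q[:,2]<a+.01)]
    if len(s)>4: print(round(a,3),len(s),s.min(0)[:2].round(4),s.max(0)[:2].round(4))
S=np.load("scene.npz");Ws=S["W"];hs=cv2.cvtColor(S["p"],cv2.COLOR_RGB2HSV)
m=(hs[...,0]>100)&(hs[...,0]<125)&(hs[...,1]>130); m[:147]=0;m[214:]=0;m[:,:260]=0;m[:,320:]=0
m&=Ws[...,2]>.015; Q=Ws[m]@P; print("scene blue",np.nanpercentile(Q,[0,2,50,98,100],0).round(4))
E
```

```text
plate ((0.5787175297737122, -0.24331432580947876), (0.0990053340792656, 0.1406157910823822), 82.27481079101562) 0.00784575156261208
blue (cradle axes) min/max [[ 0.558  -0.1813 -0.3027]
 [ 0.5729 -0.1602 -0.2702]
 [ 0.5852 -0.1418 -0.2153]]
handle 761 [[ 0.5551 -0.1826 -0.2609]
 [ 0.5571 -0.1822 -0.2336]
 [ 0.5701 -0.1658 -0.1592]
 [ 0.5786 -0.1615 -0.1422]
 [ 0.5863 -0.1572 -0.141 ]
 [ 0.5877 -0.1448 -0.1398]
 [ 0.588  -0.1405 -0.1391]]
top -0.13987828543529648 [ 0.5616 -0.1695 -0.1453] [ 0.588  -0.1536 -0.1391] [ 0.5755 -0.1618 -0.1417]
-0.25 7 [ 0.5711 -0.1711] [ 0.5799 -0.1412]
-0.24 26 [ 0.561  -0.1826] [ 0.579  -0.1405]
-0.22 22 [ 0.5551 -0.1817] [ 0.5614 -0.1412]
-0.2 33 [ 0.5852 -0.1688] [ 0.5877 -0.1542]
-0.19 26 [ 0.5838 -0.1695] [ 0.5876 -0.1545]
-0.18 30 [ 0.5836 -0.1683] [ 0.5878 -0.1537]
-0.17 36 [ 0.5842 -0.1691] [ 0.5878 -0.1539]
-0.16 30 [ 0.5864 -0.1679] [ 0.5878 -0.1551]
-0.15 518 [ 0.5616 -0.1695] [ 0.588  -0.1536]
scene blue [[ 0.553  -0.1752 -0.3037]
 [ 0.5538 -0.1699 -0.3009]
 [ 0.5576 -0.1413 -0.2622]
 [ 0.5755 -0.1352 -0.217 ]
 [ 0.5783 -0.1335 -0.2141]]
```

```bash
cat >> h.py <<'E'
PC=pz(-7.6,30); GRIP=pz(-7.5,30)@[.5748,-.1615,-.175]   # home grip pose
HT=GRIP-PC[:,2]*.019
PS=pz(5.8,30); DC=np.array([.5149,.2157,.015])
E
python3 - <<'E'
from h import *
print(GRIP,HT,row(HT,PC@F),row(HT+PC[:,2]*.06,PC@F))
E
```

```text
[ 0.55920417 -0.2365142   0.13584555] [ 0.56862072 -0.23777064  0.11939107] ([0.0004, -0.0006, 0.0007], [2.8, 0.1, 149.6], 'rows', np.float64(3.587180294043921)) ([0.0004, -0.0006, 0.0007], [2.8, 0.2, 89.6], 'rows', np.float64(2.1487792155732865))
```

apply_moves:
  steps:
    - [0,0,0,2.8,0,90,1]
    - [0,0,0,2.8,0,90,1]
    - [0,0,0,2.8,0,90,1]
    - [0,0,0,2.8,0,115,1]
    - [0,0,0,2.8,0,135,1]
    - [0,0,0,2.8,0,149.6,1]
    - [0,0,0,2.8,0,149.6,1]
    - [0,0,0,2.8,0,149.6,-1]
    - [0,0,0,2.8,0,149.6,-1]
    - [0,0,0,2.8,0,149.6,-1]
    - [0,0,0,2.8,0,149.6,-1]
    - [0,0,0,2.8,0,149.6,-1]
    - [0,0,0,2.8,0,149.6,-1]
    - [0,0,0,2.8,0,149.6,-1]
    - [0,0,0,2.8,0,149.6,-1]
  force: 55

```text
time: 2.9
ee_pos: [0.5692, -0.2368, 0.1196]
eef_rot: [0.964, -0.063, 0.259, 0.017]
ft_force: [-0.4, 0.8, -0.1]
width: 0.0414
grip_force: 0.0
```

apply_moves:
  steps:
    - [0,0,0,0,0,0,-1]
    - [0,0,0,0,0,0,-1]
    - [0,0,0,0,0,0,-1]
    - [0,0,0,0,0,0,-1]
    - [0,0,0,0,0,0,-1]
    - [0,0,0,0,0,0,-1]
    - [0,0,0,0,0,0,-1]
    - [0,0,0,0,0,0,-1]
    - [0,0,0,0,0,0,-1]
    - [0,0,0,0,0,0,-1]
  force: 55

```text
time: 3.73
ee_pos: [0.5692, -0.2367, 0.1194]
eef_rot: [0.964, -0.063, 0.259, 0.017]
ft_force: [0.5, -0.3, -1.5]
width: 0.0158
grip_force: 55.0
```

```bash
cat >> h.py <<'E'
TH=np.array([.5692,-.2367,.1194]); CO=pz(-7.5,30)@[.5688,-.1615,-.300]
OFF=PC.T@(CO-TH)   # tip from TCP in paddle axes
PS=pz(5.8,35); YS=pz(5.8,0)
def tcp_for(x,y,z): return DC+YS@[x,y,z]-PS@OFF   # z above dish_centre, metres
E
python3 - <<'E'
from h import *
print("OFF",OFF,"toe",CO)
s=r.read_state(); p=s["ee_pos"]; 
print("lift",row(p+PC[:,2]*.11,PC@F))
print("B",row(np.array([.44,0,.14])-PS@OFF,PS@F))
for q in((-.02,0,.075),(.025,0,.06),(.053,0,.06),(.053,0,.0135),(.03,0,.0095)): print(q,tcp_for(*q).round(4),row(tcp_for(*q),PS@F))
E
```

```text
OFF [-0.00637918 -0.00103783 -0.10579139] toe [ 0.61601778 -0.24399386  0.02459238]
lift ([-0.0003, -0.0007, 0.0021], [0.1, -0.0, -110.0], 'rows', np.float64(2.6378896882494005))
B ([0.1254, 0.0863, -0.1952], [-128.9, -206.0, -202.8], 'rows', np.float64(7.59079571708926))
(-0.02, 0, 0.075) [0.4397 0.2091 0.1803] ([0.1254, 0.0863, -0.1952], [-130.8, -425.1, -146.3], 'rows', np.float64(11.227115904328548))
(0.025, 0, 0.06) [0.4845 0.2137 0.1653] ([0.1254, 0.0863, -0.1952], [-100.3, -435.4, -111.4], 'rows', np.float64(11.043381158065573))
(0.053, 0, 0.06) [0.5124 0.2165 0.1653] ([0.1254, 0.0863, -0.1952], [-76.8, -441.8, -97.8], 'rows', np.float64(11.00721627573666))
(0.053, 0, 0.0135) [0.5124 0.2165 0.1188] ([0.1254, 0.0863, -0.1952], [-100.0, -441.9, -57.6], 'rows', np.float64(10.95207665681633))
(0.03, 0, 0.0095) [0.4895 0.2142 0.1148] ([0.1254, 0.0863, -0.1952], [-121.4, -436.6, -65.3], 'rows', np.float64(10.979476855828905))
```

apply_moves:
  steps:
    - [0,0,0,0,0,-15,-1]
    - [0,0,0,0,0,-40,-1]
    - [0,0,0,0,0,-75,-1]
    - [0,0,0,0,0,-110,-1]
    - [0,0,0,-20,-10,-130,-1]
    - [0.0313,0.0216,-0.0488,-50,-40,-150,-1]
    - [0.0627,0.0431,-0.0976,-80,-75,-168,-1]
    - [0.094,0.0647,-0.1464,-105,-110,-182,-1]
    - [0.1254,0.0863,-0.1952,-120,-145,-193,-1]
    - [0.1254,0.0863,-0.1952,-127,-180,-200,-1]
    - [0.1254,0.0863,-0.1952,-129,-215,-200,-1]
    - [0.1254,0.0863,-0.1952,-129,-250,-192,-1]
    - [0.1254,0.0863,-0.1952,-130,-285,-182,-1]
    - [0.1254,0.0863,-0.1952,-130,-320,-173,-1]
    - [0.1254,0.0863,-0.1952,-130,-355,-164,-1]
    - [0.1254,0.0863,-0.1952,-130,-385,-156,-1]
    - [0.1254,0.0863,-0.1952,-131,-410,-150,-1]
    - [0.1254,0.0863,-0.1952,-131,-425,-146,-1]
    - [0.1254,0.0863,-0.1952,-131,-425,-146,-1]

```text
time: 5.32
ee_pos: [0.4387, 0.1927, 0.1817]
eef_rot: [0.952, 0.049, 0.301, -0.016]
ft_force: [1.7, -0.8, -1.0]
width: 0.0157
grip_force: 55.0
```

```bash
python3 - <<'E'
from h import *
p,W,c=cam("scene"); save(p[170:320,110:270],"s2.png",3.5)
p,W,c=cam("wrist"); save(p,"w2.png",1); np.savez("w2",p=p,W=W)
s=r.read_state(); print(s["time"],s["ee_pos"],s["width"],s["grip_force"],s["joint_positions"].round(2))
for q in((.025,0,.06),(.053,0,.06),(.053,0,.0135),(.03,0,.0095)): print(q,row(tcp_for(*q),PS@F))
E
```

```text
5.4167 [0.43771451 0.19919671 0.18187852] 0.01587699164145075 55.00020666047931 [ 0.17 -0.41 -0.78  2.32  0.03  0.57 -2.13]
(0.025, 0, 0.06) ([-0.0069, -0.0015, 0.0126], [29.9, -9.0, 41.2], 'rows', np.float64(1.239577421684889))
(0.053, 0, 0.06) ([-0.0069, -0.0015, 0.0126], [52.8, -8.6, 57.3], 'rows', np.float64(1.8797241209226359))
(0.053, 0, 0.0135) ([-0.0069, -0.0015, 0.0126], [26.1, -8.7, 95.4], 'rows', np.float64(2.3796040161143424))
(0.03, 0, 0.0095) ([-0.0069, -0.0015, 0.0126], [4.9, -9.0, 85.4], 'rows', np.float64(2.0628773173550754))
```

View pics/s2.png

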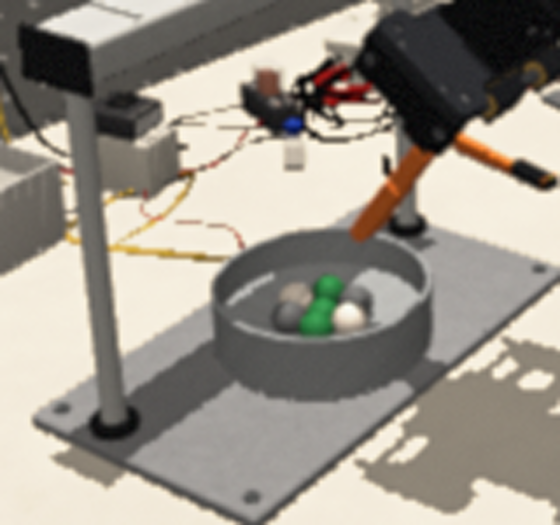

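View pics/w2.png

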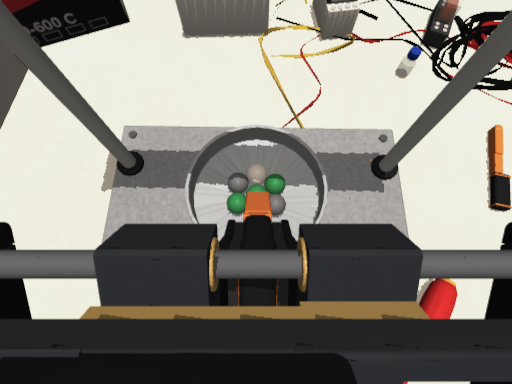

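The wrist view shows the paddle held, with its tip at (257,205) over the near part of the dish, and all 7 balls in one heap around (257,190). The bottle is standing at (408,62). The side view confirms the arm is clear of the lamp. I let it settle and check the tip.

apply_moves:
  steps:
    - [0,0,0,0,0,0,-1]
    - [0,0,0,0,0,0,-1]
    - [0,0,0,0,0,0,-1]
    - [0,0,0,0,0,0,-1]

```text
time: 5.75
ee_pos: [0.44, 0.1883, 0.1819]
eef_rot: [0.953, 0.047, 0.3, -0.015]
ft_force: [-0.5, -0.8, -0.2]
width: 0.0158
grip_force: 55.0
```

```bash
python3 - <<'E'
from h import *
p,W,c=cam("wrist")
s=r.read_state(); Rt=R.from_quat(s["eef_rot"]).as_matrix(); print(s["ee_pos"],tcp_for(-.02,0,.075),s["joint_positions"].round(2))
h=cv2.cvtColor(p,cv2.COLOR_RGB2HSV); m=(h[...,0]<16)&(h[...,1]>150)&(W[...,2]>.06); m[:160]=0; m[250:]=0; m[:,:235]=0;m[:,280:]=0
Q=(W[m]-s["ee_pos"])@(Rt@F); print("blade in paddle axes",m.sum(),np.percentile(Q,[1,50,99],0).round(4),"expect tip",OFF)
# dish rim check
from scipy.optimize import least_squares
mm=(abs(W[...,2]-.055)<.004); mm[:120]=0; mm[220:]=0; mm[:,:180]=0; mm[:,335:]=0; D=W[mm]
f=least_squares(lambda q:np.hypot(D[:,0]-q[0],D[:,1]-q[1])-.073,[.515,.216],loss='soft_l1',f_scale=.002); print("rim",mm.sum(),f.x)
for q in((.025,0,.06),(.053,0,.06),(.053,0,.0135),(.03,0,.0095)): print(q,row(tcp_for(*q),PS@F))
E
```

```text
[0.43997524 0.18851227 0.1819364 ] [0.43972746 0.20910742 0.18031818] [ 0.17 -0.41 -0.76  2.33  0.03  0.58 -2.12]
blade in paddle axes 595 [[-0.0009 -0.0101 -0.0993]
 [ 0.0004 -0.0011 -0.0627]
 [ 0.013   0.0084 -0.004 ]] expect tip [-0.00637918 -0.00103783 -0.10579139]
rim 885 [0.51429047 0.21593542]
(0.025, 0, 0.06) ([0.001, -0.0002, -0.0022], [28.8, -20.6, 40.5], 'rows', np.float64(1.289292825997104))
(0.053, 0, 0.06) ([0.001, -0.0002, -0.0022], [51.7, -20.7, 56.5], 'rows', np.float64(1.903004470554617))
(0.053, 0, 0.0135) ([0.001, -0.0002, -0.0022], [25.0, -20.7, 94.6], 'rows', np.float64(2.3986817360735757))
(0.03, 0, 0.0095) ([0.001, -0.0002, -0.0022], [3.9, -20.6, 84.7], 'rows', np.float64(2.092324872062111))
```

Measured y is 20 mm short: the arm is near its inner limit (j4 2.33, j2 -0.41) at this lean. I'll use less lean where the tip is nearer, about 20° at the near side and 32-34° at the far side, which still clears the lamp.

```bash
cat >> h.py <<'E'
DC=np.array([.5147,.2158,.015])
def lean(x): return min(34,26+6*x/.03)
def pose(x,y,z,l=None):
    P=pz(5.8,lean(x) if l is None else l); return DC+YS@[x,y,z]-P@OFF,P@F
E
python3 - <<'E'
from h import *
for q in((0,0,.065),(.03,0,.06)): print(q,pose(*q)[0],row(*pose(*q)))
E
```

```text
(0, 0, 0.065) [0.47416085 0.21272536 0.17788112] ([0.0008, -0.1573, -0.0023], [27.5, -20.7, 24.2], 'rows', np.float64(1.2588026929018155))
(0.03, 0, 0.06) [0.49404979 0.2147456  0.16809664] ([0.0009, -0.0526, -0.0022], [38.2, -20.8, 43.7], 'rows', np.float64(1.479012557243488))
```

apply_moves:
  steps:
    - [0,-0.08,0,14,-10,12,-1]
    - [0,-0.157,-0.002,27.5,-20.7,24,-1]
    - [0,-0.157,-0.002,27.5,-20.7,24,-1]
    - [0,-0.157,-0.002,27.5,-20.7,24,-1]
    - [0,-0.157,-0.002,27.5,-20.7,24,-1]
    - [0,-0.157,-0.002,27.5,-20.7,24,-1]

```text
time: 6.3
ee_pos: [0.4732, 0.2133, 0.178]
eef_rot: [0.973, 0.05, 0.225, -0.01]
ft_force: [0.4, 1.2, -0.4]
width: 0.0156
grip_force: 55.0
```

```bash
python3 - <<'E'
from h import *
s=r.read_state();print(s["ee_pos"],s["eef_rot"],s["joint_positions"].round(3),s["joint_vel"].round(3),s["ft_force"])
for q in((0,0,.065),(.03,0,.06),(.053,0,.06)): print(q,pose(*q)[0],row(*pose(*q)))
E
```

```text
[0.4731681  0.21333475 0.177954  ] [ 0.97294726  0.05013509  0.22527882 -0.01046721] [ 0.254 -0.168 -0.841  2.129  0.136  0.728 -2.156] [-0.001 -0.019 -0.004  0.     0.003  0.001 -0.002] [ 0.41651379  1.23584655 -0.35674014]
(0, 0, 0.065) [0.47416085 0.21272536 0.17788112] ([0.0015, -0.0012, 0.0021], [0.8, 0.7, 0.5], 'rows', np.float64(0.027989119855991017))
(0.03, 0, 0.06) [0.49404979 0.2147456  0.16809664] ([0.0013, 0.1036, 0.0021], [14.5, 0.7, 18.0], 'rows', np.float64(0.8288900613780834))
(0.053, 0, 0.06) [0.51373035 0.21674468 0.16627223] ([0.0013, 0.1385, 0.0022], [31.4, 0.7, 28.4], 'rows', np.float64(1.1081569872155856))
```

```bash
python3 - <<'E'
from h import *
def pr(q,**k): 
    a=row(*pose(*q),**k); print([round(v,3) for v in a[0]]+[round(v,1) for v in a[1]]+[-1],end=", ")
p0,R0=pose(0,0,.065)
for q in((.03,0,.06),(.053,0,.06),(.053,0,.04),(.053,0,.025),(.053,0,.0145),(.045,0,.0125),(.038,0,.011),(.030,0,.010)): pr(q,p0=p0,R0=R0)
for st in(0,180):
    print("\nhalf",st); A=np.radians(st); C=lambda a:(.03*np.cos(a),-.03*np.sin(a),.010)
    p0,R0=pose(*C(A))
    for i in range(1,21): pr(C(A+np.radians(9*i)),p0=p0,R0=R0)
E
```

```text
[-0.0, 0.105, 0.0, 13.7, 0.0, 17.6, -1], [-0.0, 0.14, 0.0, 30.7, 0.0, 27.9, -1], [-0.0, 0.14, 0.0, 21.9, 0.0, 45.8, -1], [-0.0, 0.14, 0.0, 15.3, 0.0, 59.3, -1], [-0.0, 0.14, 0.0, 10.7, 0.0, 68.8, -1], [-0.0, 0.14, 0.0, 2.6, 0.0, 67.1, -1], [-0.0, 0.133, 0.0, -3.6, -0.0, 65.3, -1], [-0.0, 0.105, 0.0, -8.2, 0.0, 62.5, -1], 
half 0
[0.0, -0.001, -0.0, -0.2, 4.7, -0.2, -1], [0.0, -0.005, 0.0, -0.7, 9.3, -0.7, -1], [-0.0, -0.011, 0.0, -1.6, 13.6, -1.7, -1], [0.0, -0.02, 0.0, -2.7, 17.6, -2.9, -1], [0.0, -0.031, 0.0, -4.2, 21.2, -4.4, -1], [0.0, -0.043, -0.0, -5.9, 24.3, -6.2, -1], [0.0, -0.057, -0.0, -7.9, 26.7, -8.1, -1], [0.0, -0.072, -0.0, -9.9, 28.5, -10.2, -1], [0.0, -0.088, -0.0, -12.2, 29.6, -12.4, -1], [0.0, -0.105, -0.0, -14.4, 30.0, -14.7, -1], [0.0, -0.121, 0.0, -16.7, 29.6, -16.8, -1], [0.0, -0.137, 0.0, -18.9, 28.5, -18.9, -1], [0.0, -0.152, -0.0, -21.0, 26.7, -20.9, -1], [0.0, -0.166, 0.0, -23.0, 24.3, -22.7, -1], [0.0, -0.179, -0.0, -24.7, 21.2, -24.3, -1], [0.0, -0.189, -0.0, -26.2, 17.6, -25.7, -1], [0.0, -0.198, -0.0, -27.4, 13.6, -26.7, -1], [0.0, -0.204, -0.0, -28.3, 9
[... 237 characters left out ...]
0, 0.02, 0.0, 3.3, -17.6, 1.9, -1], [0.0, 0.031, 0.0, 5.0, -21.2, 2.9, -1], [-0.0, 0.043, 0.0, 7.0, -24.3, 4.1, -1], [0.0, 0.057, 0.0, 9.3, -26.7, 5.4, -1], [0.0, 0.072, 0.0, 11.8, -28.5, 6.9, -1], [-0.0, 0.088, 0.0, 14.4, -29.6, 8.5, -1], [0.0, 0.105, 0.0, 17.1, -30.0, 10.2, -1], [-0.0, 0.121, 0.0, 19.8, -29.6, 11.9, -1], [0.0, 0.137, 0.0, 22.4, -28.5, 13.6, -1], [0.0, 0.152, 0.0, 24.9, -26.7, 15.2, -1], [0.0, 0.166, 0.0, 27.2, -24.3, 16.7, -1], [0.0, 0.179, 0.0, 29.2, -21.2, 18.1, -1], [0.0, 0.189, 0.0, 31.0, -17.6, 19.3, -1], [-0.0, 0.198, 0.0, 32.4, -13.6, 20.2, -1], [0.0, 0.204, 0.0, 33.4, -9.3, 20.9, -1], [0.0, 0.208, 0.0, 34.0, -4.7, 21.4, -1], [-0.0, 0.209, 0.0, 34.2, 0.0, 21.5, -1],
```

apply_moves:
  steps:
    - [0,0.105,0.002,14.5,0.7,18,-1]
    - [0,0.14,0.002,31.5,0.7,28.4,-1]
    - [0,0.14,0.002,31.5,0.7,28.4,-1]
    - [0,0.14,0.002,31.5,0.7,28.4,-1]
    - [0,0.14,0.002,27,0.7,37,-1]
    - [0,0.14,0.002,22.7,0.7,46.3,-1]
    - [0,0.14,0.002,19.4,0.7,53,-1]
    - [0,0.14,0.002,16.1,0.7,59.8,-1]
    - [0,0.14,0.002,13.5,0.7,65,-1]
    - [0,0.14,0.002,11.5,0.7,69.3,-1]
    - [0,0.14,0.002,11.5,0.7,69.3,-1]
    - [0,0.14,0.002,11.5,0.7,69.3,-1]

```text
time: 7.3
ee_pos: [0.5127, 0.2157, 0.1229]
eef_rot: [0.955, 0.049, 0.292, -0.014]
ft_force: [-0.8, 0.5, -0.8]
width: 0.0159
grip_force: 55.0
```

```bash
python3 - <<'E'
from h import *
s=r.read_state(); print(s["time"],s["ft_force"],s["joint_positions"].round(2),s["ee_pos"])
P=R.from_quat(s["eef_rot"]).as_matrix()@F; print("tip local",YS.T@(s["ee_pos"]+P@OFF-DC))
print(row(*pose(.042,0,.012)),row(*pose(.03,0,.010)))
p,W,c=cam("scene"); save(p[100:330,110:310],"s3.png",2.5)
E
```

```text
7.3 [-0.80424321  0.47345014 -0.7688576 ] [ 0.63 -0.01 -1.26  2.21  0.63  0.49 -2.6 ] [0.5127196  0.21567102 0.12286535]
tip local [ 0.05181217 -0.00102427  0.01655032]
([0.0004, 0.0008, 0.0017], [-10.8, -1.0, -1.7], 'rows', np.float64(0.262435509584498)) ([0.0005, -0.0341, 0.0017], [-18.1, -1.0, -6.5], 'rows', np.float64(0.4626240195925294))
```

View pics/s3.png

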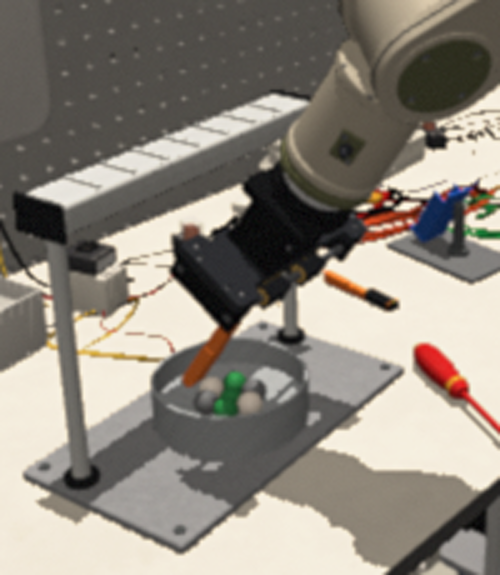

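The side view shows the blade down at the far side of the dish beside the heap, clear of the lamp. But joint 7 has reached its end at -2.60, so stirring with this grip isn't safe. I'll go back, regrip with the gripper turned half round about its axis (same grasp, joint 7 near +1), and then stir.

```bash
python3 - <<'E'
from h import *
for q in((.053,0,.055),(.0,0,.075)): print(q,row(*pose(*q)))
P=pz(0,27); print("B",row(np.array([.46,0,.14])-P@OFF,P@F))
print("top",row(TH+PC[:,2]*.11,PC@F)); print("5",row(TH+PC[:,2]*.01,PC@F)); print("home",row(TH+PC[:,2]*.0015,PC@F))
E
```

```text
(0.053, 0, 0.055) ([0.0006, 0.0005, 0.0015], [22.2, -1.0, -31.2], 'rows', np.float64(0.91873703138567))
(0.0, 0, 0.075) ([0.0007, -0.1391, 0.0015], [4.1, -1.0, -75.5], 'rows', np.float64(1.8133241662797892))
B ([-0.0507, -0.1216, 0.0888], [-33.1, 203.9, -159.6], 'rows', np.float64(6.259816486908802))
top ([-0.1233, -0.0691, 0.1999], [14.7, 443.0, -99.9], 'rows', np.float64(10.896363511013384))
5 ([-0.1233, -0.0691, 0.1999], [6.7, 454.5, -0.9], 'rows', np.float64(10.90129960167406))
home ([-0.1233, -0.0691, 0.1999], [6.0, 455.5, 7.5], 'rows', np.float64(10.926016917166962))
```

apply_moves:
  steps:
    - [0,0,0,12,-1,-17,-1]
    - [0,0,0,22,-1,-31,-1]
    - [0,0,0,22,-1,-31,-1]
    - [0,-0.07,0,13,-1,-53,-1]
    - [0,-0.139,0,4,-1,-75,-1]
    - [0,-0.139,0,4,-1,-75,-1]
    - [-0.01,-0.135,0.02,-10,35,-98,-1]
    - [-0.02,-0.13,0.035,-18,70,-115,-1]
    - [-0.03,-0.128,0.053,-24,105,-130,-1]
    - [-0.04,-0.125,0.07,-29,140,-145,-1]
    - [-0.045,-0.123,0.08,-32,175,-155,-1]
    - [-0.051,-0.122,0.089,-33,204,-160,-1]
    - [-0.06,-0.11,0.11,-30,239,-155,-1]
    - [-0.075,-0.1,0.13,-24,274,-147,-1]
    - [-0.085,-0.09,0.15,-16,309,-137,-1]
    - [-0.1,-0.08,0.17,-6,344,-127,-1]
    - [-0.11,-0.075,0.19,3,379,-117,-1]
    - [-0.123,-0.069,0.2,10,414,-108,-1]
    - [-0.123,-0.069,0.2,14.7,443,-100,-1]
    - [-0.123,-0.069,0.2,14.7,443,-100,-1]

```text
time: 9.02
ee_pos: [0.5153, -0.2342, 0.212]
eef_rot: [0.964, -0.066, 0.258, 0.017]
ft_force: [-0.5, 0.6, -0.6]
width: 0.0157
grip_force: 55.0
```

apply_moves:
  steps:
    - [0,0,0,0,0,0,-1]
    - [0,0,0,0,0,0,-1]
    - [0,0,0,0,0,0,-1]

```text
time: 9.27
ee_pos: [0.515, -0.228, 0.2132]
eef_rot: [0.964, -0.063, 0.258, 0.016]
ft_force: [-0.1, 0.2, -0.3]
width: 0.0153
grip_force: 55.0
```

```bash
python3 - <<'E'
from h import *
s=r.read_state(); print(s["time"],s["joint_positions"].round(2),s["ee_pos"],TH+PC[:,2]*.11)
for d in(.11,.06,.02,.0015): print(row(TH+PC[:,2]*d,PC@F))
E
```

```text
9.2667 [ 0.13 -0.15  0.28  2.1  -0.16  0.69 -1.19] [ 0.51502849 -0.22795925  0.21317745] [ 0.51468315 -0.2294259   0.21466279]
([-0.0033, 0.0004, 0.0003], [0.6, 1.5, -1.4], 'rows', np.float64(0.05073827660008777))
([-0.0033, 0.0004, 0.0003], [0.6, 1.7, 48.6], 'rows', np.float64(1.1670616401161722))
([-0.0033, 0.0004, 0.0003], [0.7, 1.8, 88.6], 'rows', np.float64(2.1260023255384266))
([-0.0033, 0.0004, 0.0003], [0.7, 1.9, 107.1], 'rows', np.float64(2.5695860955161125))
```

apply_moves:
  steps:
    - [0,0,0,0.6,1.7,20,-1]
    - [0,0,0,0.6,1.7,48,-1]
    - [0,0,0,0.7,1.8,70,-1]
    - [0,0,0,0.7,1.8,88,-1]
    - [0,0,0,0.7,1.8,98,-1]
    - [0,0,0,0.7,1.9,107,-1]
    - [0,0,0,0.7,1.9,107,-1]
    - [0,0,0,0.7,1.9,107,-1]

```text
time: 9.93
ee_pos: [0.5685, -0.2377, 0.1212]
eef_rot: [0.964, -0.064, 0.258, 0.016]
ft_force: [-0.2, 0.0, -0.4]
width: 0.016
grip_force: 55.0
```

apply_moves:
  steps:
    - [0,0,0,0,0,0,0.3]
    - [0,0,0,0,0,0,0.3]
    - [0,0,0,0,0,0,0.3]
    - [0,0,0,0,0,0,0.3]
    - [0,0,0,0,0,0,0.3]
    - [0,0,0,0,0,0,0.3]
    - [0,0,0,0,0,0,0.3]
    - [0,0,0,0,0,0,0.3]
    - [0,0,0,0,0,0,0.3]
    - [0,0,0,0,0,-20,0.5]
    - [0,0,0,0,0,-50,0.8]
    - [0,0,0,0,0,-85,1]
    - [0,0,0,0,0,-110,1]
    - [0,0,0,0,0,-110,1]
    - [0,0,0,0,0,-110,1]

```text
time: 11.18
ee_pos: [0.5145, -0.2313, 0.2179]
eef_rot: [0.963, -0.064, 0.26, 0.016]
ft_force: [1.0, 0.2, -0.3]
width: 0.0846
grip_force: 0.0
```

```bash
python3 - <<'E'
from h import *
s=r.read_state(); print(s["time"],s["width"],s["joint_positions"].round(2),s["ee_pos"])
p,W,c=cam("wrist")
P=pz(-7.5,30); m=(W[...,2]>.1); m[:150]=0;m[240:]=0;m[:,:230]=0;m[:,:]&=True; m[:,290:]=0
Q=W[m]@P; print(m.sum(),np.percentile(Q,[2,50,98],0).round(4)," was x .5616-.588 y -.1695..-.1536 z -.140"); save(p,"w4.png",1)
E
```

```text
11.1833 0.08458135409903166 [ 0.11 -0.16  0.3   2.1  -0.15  0.7  -1.19] [ 0.51446446 -0.23125723  0.21785774]
957 [[ 0.5634 -0.1696 -0.1992]
 [ 0.5813 -0.162  -0.1421]
 [ 0.5879 -0.1543 -0.1397]]  was x .5616-.588 y -.1695..-.1536 z -.140
```

apply_moves:
  steps:
    - [0,0,-0.12,0,0,0,1]
    - [0,0,-0.24,0,0,0,1]
    - [0,0,-0.36,0,0,0,1]
    - [0,0,-0.48,0,0,0,1]
    - [0,0,-0.6,0,0,0,1]
    - [0,0,-0.72,0,0,0,1]
    - [0,0,-0.84,0,0,0,1]
    - [0,0,-0.96,0,0,0,1]
    - [0,0,-1.08,0,0,0,1]
    - [0,0,-1.2,0,0,0,1]
    - [0,0,-1.32,0,0,0,1]
    - [0,0,-1.44,0,0,0,1]
    - [0,0,-1.56,0,0,0,1]

```text
time: 12.32
ee_pos: [0.5139, -0.2305, 0.2142]
eef_rot: [0.729, 0.635, 0.171, 0.192]
ft_force: [-0.3, 0.4, -0.7]
width: 0.087
grip_force: 0.0
```

apply_moves:
  steps:
    - [0,0,-0.12,0,0,0,1]
    - [0,0,-0.24,0,0,0,1]
    - [0,0,-0.36,0,0,0,1]
    - [0,0,-0.48,0,0,0,1]
    - [0,0,-0.6,0,0,0,1]
    - [0,0,-0.72,0,0,0,1]
    - [0,0,-0.84,0,0,0,1]
    - [0,0,-0.96,0,0,0,1]
    - [0,0,-1.08,0,0,0,1]
    - [0,0,-1.2,0,0,0,1]
    - [0,0,-1.32,0,0,0,1]
    - [0,0,-1.44,0,0,0,1]
    - [0,0,-1.5816,0,0,0,1]
    - [0,0,-1.5816,0,0,0,1]
    - [0,0,-1.5816,0,0,0,1]

```text
time: 13.57
ee_pos: [0.514, -0.2304, 0.2151]
eef_rot: [0.065, 0.964, -0.016, 0.257]
ft_force: [0.8, -0.8, -0.5]
width: 0.087
grip_force: 0.0
```

```bash
sed -i 's/^F=.*/F=np.diag([-1,1,-1.])  # flipped grasp/' h.py; python3 - <<'E'
from h import *
s=r.read_state(); print(s["time"],s["joint_positions"].round(2),s["ee_pos"])
for d in(.06,.02,0): print(row(HT+PC[:,2]*d,PC@F))
E
```

```text
13.5667 [-0.37 -0.25  0.73  2.12  0.06  0.71  1.78] [ 0.51403786 -0.2304071   0.21508687]
([0.0026, -0.0021, -0.0022], [0.0, -0.2, 50.4], 'rows', np.float64(1.2089665815057615))
([0.0026, -0.0021, -0.0022], [-0.0, -0.3, 90.4], 'rows', np.float64(2.168196168544374))
([0.0026, -0.0021, -0.0022], [-0.1, -0.4, 110.4], 'rows', np.float64(2.6478117844791633))
```

apply_moves:
  steps:
    - [0,0,0,0,0,25,1]
    - [0,0,0,0,0,50,1]
    - [0,0,0,0,-0.3,75,0.6]
    - [0,0,0,0,-0.3,95,0.2]
    - [0,0,0,0,-0.4,110,-0.2]
    - [0,0,0,0,-0.4,110,-1]
    - [0,0,0,0,-0.4,110,-1]
    - [0,0,0,0,-0.4,110,-1]
    - [0,0,0,0,-0.4,110,-1]
    - [0,0,0,0,-0.4,110,-1]
    - [0,0,0,0,-0.4,110,-1]
    - [0,0,0,0,-0.4,110,-1]
    - [0,0,0,0,-0.4,110,-1]
    - [0,0,0,0,-0.4,110,-1]
    - [0,0,0,0,-0.4,110,-1]
    - [0,0,0,0,-0.4,110,-1]
    - [0,0,0,0,-0.4,110,-1]
    - [0,0,0,0,-0.4,110,-1]
  force: 57

```text
time: 15.07
ee_pos: [0.5687, -0.2383, 0.1211]
eef_rot: [0.064, 0.964, -0.016, 0.258]
ft_force: [-2.1, 1.2, 3.2]
width: 0.0158
grip_force: 57.0
```

```bash
python3 - <<'E'
from h import *
s=r.read_state(); print(s["time"],s["width"],s["grip_force"],s["joint_positions"].round(2),s["ee_pos"],s["ft_force"])
Rt=R.from_quat(s["eef_rot"]).as_matrix()@F; print("OFF",Rt.T@(CO-s["ee_pos"]))
p0=s["ee_pos"]; OFF[:]=Rt.T@(CO-p0); print("home TCP",p0)
print("lift",row(p0+PC[:,2]*.11,PC@F))
P=pz(0,26); print("B",row(np.array([.46,0,.14])-P@OFF,P@F))
for q in((0,0,.07),): print(row(*pose(*q)))
E
```

```text
15.0667 0.015841777179559674 57.00044631958008 [-0.48  0.11  0.93  2.11 -0.51  0.51  2.26] [ 0.56867283 -0.2383449   0.12106612] [-2.06982558  1.19397977  3.23932821]
OFF [-0.00693511  0.00037017 -0.10738904]
home TCP [ 0.56867283 -0.2383449   0.12106612]
lift ([0.0027, -0.0001, -0.0009], [0.0, 0.3, -110.0], 'rows', np.float64(2.6378896882494014))
B ([-0.0596, 0.0698, -0.1179], [96.6, 216.5, -191.9], 'rows', np.float64(7.314264446464096))
([-0.1071, 0.0697, -0.2073], [101.3, 433.5, -130.4], 'rows', np.float64(11.123565732590427))
```

apply_moves:
  steps:
    - [0,0,0,0,0,-15,-1]
    - [0,0,0,0,0,-40,-1]
    - [0,0,0,0,0,-75,-1]
    - [0,0,0,0,0,-110,-1]
    - [-0.01,0.015,-0.025,18,12,-130,-1]
    - [-0.02,0.03,-0.05,40,42,-148,-1]
    - [-0.03,0.045,-0.075,60,77,-163,-1]
    - [-0.04,0.055,-0.095,75,112,-175,-1]
    - [-0.05,0.065,-0.11,88,147,-184,-1]
    - [-0.06,0.07,-0.118,94,182,-190,-1]
    - [-0.065,0.07,-0.13,97,217,-190,-1]
    - [-0.072,0.07,-0.145,98,252,-182,-1]
    - [-0.08,0.07,-0.16,99,287,-172,-1]
    - [-0.087,0.07,-0.175,100,322,-162,-1]
    - [-0.095,0.07,-0.19,100,357,-152,-1]
    - [-0.107,0.07,-0.207,101,389,-143,-1]
    - [-0.107,0.07,-0.207,101,415,-135,-1]
    - [-0.107,0.07,-0.207,101,433,-130,-1]
    - [-0.107,0.07,-0.207,101,433,-130,-1]
    - [-0.107,0.07,-0.207,101,433,-130,-1]

```text
time: 16.73
ee_pos: [0.474, 0.2112, 0.1833]
eef_rot: [-0.05, 0.973, 0.011, 0.223]
ft_force: [-0.9, -0.7, 0.1]
width: 0.0156
grip_force: 57.0
```

```bash
cat >> h.py <<'E'
TH=np.array([.56867,-.23834,.12107]); OFF=np.array([-.0069,.0004,-.1074])
E
python3 - <<'E'
from h import *
s=r.read_state(); print(s["time"],s["joint_positions"].round(2),s["ee_pos"],pose(0,0,.07)[0],s["joint_vel"].round(2))
def f(q):
    a=row(*pose(*q)); return [round(v,3) for v in a[0]]+[round(v,1) for v in a[1]]+[-1]
for q in((.03,0,.06),(.053,0,.06),(.053,0,.0145),(.03,0,.01)): print(f(q))
E
```

```text
16.7333 [ 0.06 -0.16 -0.66  2.13  0.17  0.75  0.96] [0.47396821 0.21120141 0.18328202] [0.47407031 0.21127093 0.18455524] [ 0.01 -0.03  0.04  0.02 -0.01  0.01  0.02]
[0.001, -0.107, 0.001, -12.0, 0.0, 20.9, -1]
[0.001, -0.142, 0.001, -29.0, 0.0, 31.1, -1]
[0.001, -0.142, 0.001, -9.1, 0.0, 72.1, -1]
[0.001, -0.107, 0.001, 9.8, 0.0, 65.9, -1]
```

Joint 7 is now at mid-range (0.96). I descend at the far side.

apply_moves:
  steps:
    - [0,-0.107,0,-12,0,21,-1]
    - [0,-0.142,0,-29,0,31,-1]
    - [0,-0.142,0,-29,0,31,-1]
    - [0,-0.142,0,-29,0,31,-1]
    - [0,-0.142,0,-25,0,39.5,-1]
    - [0,-0.142,0,-21,0,48,-1]
    - [0,-0.142,0,-17,0,56,-1]
    - [0,-0.142,0,-13,0,64,-1]
    - [0,-0.142,0,-9.1,0,72,-1]
    - [0,-0.142,0,-9.1,0,72,-1]
    - [0,-0.142,0,-9.1,0,72,-1]

```text
time: 17.65
ee_pos: [0.5139, 0.2142, 0.1239]
eef_rot: [-0.048, 0.955, 0.014, 0.293]
ft_force: [1.1, 0.0, 0.0]
width: 0.0158
grip_force: 57.0
```

```bash
cat > c.py <<'E'
from h import *
s=r.read_state(); P=R.from_quat(s["eef_rot"]).as_matrix()@F
print(round(s["time"],2),"tip local mm",(1000*(YS.T@(s["ee_pos"]+P@OFF-DC))).round(1),"j",s["joint_positions"].round(2),"F",s["ft_force"].round(1),s["grip_force"])
def f(q,**k):
    a=row(*pose(*q),**k); return [round(v,3)+0. for v in a[0]]+[round(v,1)+0. for v in a[1]]+[-1]
C=lambda a:(.03*np.cos(a),-.03*np.sin(a),.010)
E
python3 - <<'E'
from c import *
for q in((.045,0,.0125),(.038,0,.011),(.03,0,.01)): print(f(q))
for st in(0,180):
    A=np.radians(st);p0,R0=pose(*C(A)); print([f(C(A+np.radians(9*i)),p0=p0,R0=R0) for i in range(1,21)])
E
```

```text
17.65 tip local mm [53.5 -1.2 16.1] j [ 0.13 -0.02 -0.77  2.23  0.63  0.5   0.53] F [1.1 0.  0. ] 56.99927017092705
[-0.001, 0.001, -0.001, 8.9, 1.1, -1.8, -1]
[-0.001, 0.008, -0.001, 14.8, 1.1, -4.4, -1]
[-0.001, 0.036, -0.001, 19.0, 1.1, -7.8, -1]
[[0.0, 0.001, 0.0, 0.2, -4.7, -0.2, -1], [0.0, 0.005, 0.0, 0.7, -9.3, -0.7, -1], [0.0, 0.011, 0.0, 1.5, -13.6, -1.6, -1], [0.0, 0.02, 0.0, 2.7, -17.6, -2.9, -1], [0.0, 0.031, 0.0, 4.2, -21.2, -4.4, -1], [0.0, 0.043, 0.0, 5.9, -24.3, -6.2, -1], [0.0, 0.057, 0.0, 7.8, -26.7, -8.1, -1], [0.0, 0.072, 0.0, 9.8, -28.5, -10.2, -1], [0.0, 0.088, 0.0, 12.0, -29.6, -12.4, -1], [0.0, 0.105, 0.0, 14.3, -30.0, -14.6, -1], [0.0, 0.121, 0.0, 16.5, -29.6, -16.8, -1], [0.0, 0.137, 0.0, 18.7, -28.5, -18.9, -1], [0.0, 0.152, 0.0, 20.8, -26.7, -20.8, -1], [0.0, 0.166, 0.0, 22.7, -24.3, -22.6, -1], [0.0, 0.179, 0.0, 24.4, -21.2, -24.2, -1], [0.0, 0.189, 0.0, 25.9, -17.6, -25.5, -1], [0.0, 0.198, 0.0, 27.1, -13.6, -26.6, -1], [0.0, 0.204, 0.0, 28.0, -9.3, -27.4, -1], [0.0, 0.208, 0.0, 28.5, -4.7, -27.9, -1], [0.0, 0.209, 0.0, 28.7, 0.0, -28.0, -1]]
[[0.0, -0.001, 0.0, -0.2, 4.7, 0.1, -1], [0.0, -0.005, 0.0, -0.8, 9.3, 0.5, -1], [0.0, -0.011, 0.0, -1.8, 13.6, 1.0, -1], [0.0, -0.02, 0.0, -3.2, 17.6, 1.8, -1], [0.0, -0.031, 0.0, -5.0, 21.2, 2.8, -1], [0.0, -0.043, 0.0, -7.0, 24.3, 4.0, -1], [0.0, -0.057, 0.0, -9.2, 26.7, 5.4, -1], [0.0, -0.072, 0.0, -11.7, 28.5, 6.9, -1], [0.0, -0.088, 0.0, -14.3, 29.6, 8.5, -1], [0.0, -0.105, 0.0, -16.9, 30.0, 10.1, -1], [0.0, -0.121, 0.0, -19.6, 29.6, 11.8, -1], [0.0, -0.137, 0.0, -22.2, 28.5, 13.5, -1], [0.0, -0.152, 0.0, -24.6, 26.7, 15.1, -1], [0.0, -0.166, 0.0, -26.9, 24.3, 16.6, -1], [0.0, -0.179, 0.0, -28.9, 21.2, 18.0, -1], [0.0, -0.189, 0.0, -30.6, 17.6, 19.2, -1], [0.0, -0.198, 0.0, -32.0, 13.6, 20.1, -1], [0.0, -0.204, 0.0, -33.1, 9.3, 20.9, -1], [0.0, -0.208, 0.0, -33.7, 4.7, 21.3, -1], [0.0, -0.209, 0.0, -33.9, 0.0, 21.4, -1]]
```

apply_moves:
  steps:
    - [0,0,0,5,0.6,-1,-1]
    - [0,0.001,0,9,1.1,-1.8,-1]
    - [0,0.005,0,12,1.1,-3,-1]
    - [0,0.008,0,14.8,1.1,-4.4,-1]
    - [0,0.02,0,17,1.1,-6,-1]
    - [0,0.036,0,19,1.1,-7.8,-1]
    - [0,0.036,0,19,1.1,-7.8,-1]
    - [0,0.036,0,19,1.1,-7.8,-1]

```text
time: 18.32
ee_pos: [0.4939, 0.2139, 0.1195]
eef_rot: [-0.048, 0.96, 0.014, 0.276]
ft_force: [-0.4, 1.4, 0.1]
width: 0.0157
grip_force: 57.0
```

```bash
python3 -c "
from c import *
print(f((.03,0,.01)))"
```

```text
18.32 tip local mm [30.3  0.6  9.9] j [ 0.12 -0.05 -0.77  2.24  0.53  0.51  0.6 ] F [-0.4  1.4  0.1] 56.999221136793494
[0.0, 0.001, -0.001, 0.0, -0.6, -0.3, -1]
```

apply_moves:
  steps:
    - [0,0.001,0,0.2,-4.7,-0.2,-1]
    - [0,0.005,0,0.7,-9.3,-0.7,-1]
    - [0,0.011,0,1.5,-13.6,-1.6,-1]
    - [0,0.02,0,2.7,-17.6,-2.9,-1]
    - [0,0.031,0,4.2,-21.2,-4.4,-1]
    - [0,0.043,0,5.9,-24.3,-6.2,-1]
    - [0,0.057,0,7.8,-26.7,-8.1,-1]
    - [0,0.072,0,9.8,-28.5,-10.2,-1]
    - [0,0.088,0,12,-29.6,-12.4,-1]
    - [0,0.105,0,14.3,-30,-14.6,-1]
    - [0,0.121,0,16.5,-29.6,-16.8,-1]
    - [0,0.137,0,18.7,-28.5,-18.9,-1]
    - [0,0.152,0,20.8,-26.7,-20.8,-1]
    - [0,0.166,0,22.7,-24.3,-22.6,-1]
    - [0,0.179,0,24.4,-21.2,-24.2,-1]
    - [0,0.189,0,25.9,-17.6,-25.5,-1]
    - [0,0.198,0,27.1,-13.6,-26.6,-1]
    - [0,0.204,0,28,-9.3,-27.4,-1]
    - [0,0.208,0,28.5,-4.7,-27.9,-1]
    - [0,0.209,0,28.7,0,-28,-1]

```text
time: 19.98
ee_pos: [0.4547, 0.2105, 0.1278]
eef_rot: [-0.05, 0.983, 0.009, 0.174]
ft_force: [0.3, -0.3, 0.1]
width: 0.0158
grip_force: 57.0
```

```bash
python3 c.py
```

```text
19.98 tip local mm [-29.9   1.2   9.5] j [ 0.08 -0.06 -0.7   2.15  0.2   0.74  0.92] F [ 0.3 -0.3  0.1] 56.9991472363472
```

apply_moves:
  steps:
    - [0,-0.001,0,-0.2,4.7,0.1,-1]
    - [0,-0.005,0,-0.8,9.3,0.5,-1]
    - [0,-0.011,0,-1.8,13.6,1,-1]
    - [0,-0.02,0,-3.2,17.6,1.8,-1]
    - [0,-0.031,0,-5,21.2,2.8,-1]
    - [0,-0.043,0,-7,24.3,4,-1]
    - [0,-0.057,0,-9.2,26.7,5.4,-1]
    - [0,-0.072,0,-11.7,28.5,6.9,-1]
    - [0,-0.088,0,-14.3,29.6,8.5,-1]
    - [0,-0.105,0,-16.9,30,10.1,-1]
    - [0,-0.121,0,-19.6,29.6,11.8,-1]
    - [0,-0.137,0,-22.2,28.5,13.5,-1]
    - [0,-0.152,0,-24.6,26.7,15.1,-1]
    - [0,-0.166,0,-26.9,24.3,16.6,-1]
    - [0,-0.179,0,-28.9,21.2,18,-1]
    - [0,-0.189,0,-30.6,17.6,19.2,-1]
    - [0,-0.198,0,-32,13.6,20.1,-1]
    - [0,-0.204,0,-33.1,9.3,20.9,-1]
    - [0,-0.208,0,-33.7,4.7,21.3,-1]
    - [0,-0.209,0,-33.9,0,21.4,-1]

```text
time: 21.65
ee_pos: [0.4939, 0.2133, 0.1192]
eef_rot: [-0.048, 0.96, 0.014, 0.276]
ft_force: [0.3, 0.5, 0.1]
width: 0.0158
grip_force: 57.0
```

```bash
python3 -c "
from c import *
print(f((.03,0,.01)))
p,W,c=cam('scene'); save(p[170:320,110:270],'s5.png',3.5)"
```

```text
21.65 tip local mm [30.2 -0.   9.5] j [ 0.08 -0.05 -0.73  2.24  0.53  0.51  0.59] F [0.3 0.5 0.1] 56.999810161069036
[0.0, 0.001, -0.001, -0.2, 0.0, -0.5, -1]
```

View pics/s5.png

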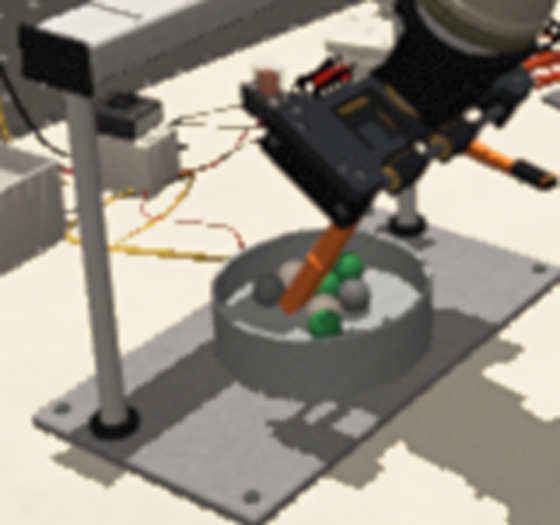

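The blade is in the dish with its tip at (290,305), the balls are shifted about, and all 7 are in the dish: grey (267,288), white (290,272), green (348,265), green (330,283), grey (353,293), white (322,305), green (323,322). Now the second turn, ending slightly past the start so the full turn is complete.

apply_moves:
  steps:
    - [0,0.001,0,0.2,-4.7,-0.2,-1]
    - [0,0.005,0,0.7,-9.3,-0.7,-1]
    - [0,0.011,0,1.5,-13.6,-1.6,-1]
    - [0,0.02,0,2.7,-17.6,-2.9,-1]
    - [0,0.031,0,4.2,-21.2,-4.4,-1]
    - [0,0.043,0,5.9,-24.3,-6.2,-1]
    - [0,0.057,0,7.8,-26.7,-8.1,-1]
    - [0,0.072,0,9.8,-28.5,-10.2,-1]
    - [0,0.088,0,12,-29.6,-12.4,-1]
    - [0,0.105,0,14.3,-30,-14.6,-1]
    - [0,0.121,0,16.5,-29.6,-16.8,-1]
    - [0,0.137,0,18.7,-28.5,-18.9,-1]
    - [0,0.152,0,20.8,-26.7,-20.8,-1]
    - [0,0.166,0,22.7,-24.3,-22.6,-1]
    - [0,0.179,0,24.4,-21.2,-24.2,-1]
    - [0,0.189,0,25.9,-17.6,-25.5,-1]
    - [0,0.198,0,27.1,-13.6,-26.6,-1]
    - [0,0.204,0,28,-9.3,-27.4,-1]
    - [0,0.208,0,28.5,-4.7,-27.9,-1]
    - [0,0.209,0,28.7,0,-28,-1]

```text
time: 23.37
ee_pos: [0.4547, 0.2105, 0.1278]
eef_rot: [-0.05, 0.983, 0.009, 0.174]
ft_force: [0.1, -0.2, 0.3]
width: 0.0162
grip_force: 57.0
```

apply_moves:
  steps:
    - [0,-0.001,0,-0.2,4.7,0.1,-1]
    - [0,-0.005,0,-0.8,9.3,0.5,-1]
    - [0,-0.011,0,-1.8,13.6,1,-1]
    - [0,-0.02,0,-3.2,17.6,1.8,-1]
    - [0,-0.031,0,-5,21.2,2.8,-1]
    - [0,-0.043,0,-7,24.3,4,-1]
    - [0,-0.057,0,-9.2,26.7,5.4,-1]
    - [0,-0.072,0,-11.7,28.5,6.9,-1]
    - [0,-0.088,0,-14.3,29.6,8.5,-1]
    - [0,-0.105,0,-16.9,30,10.1,-1]
    - [0,-0.121,0,-19.6,29.6,11.8,-1]
    - [0,-0.137,0,-22.2,28.5,13.5,-1]
    - [0,-0.152,0,-24.6,26.7,15.1,-1]
    - [0,-0.166,0,-26.9,24.3,16.6,-1]
    - [0,-0.179,0,-28.9,21.2,18,-1]
    - [0,-0.189,0,-30.6,17.6,19.2,-1]
    - [0,-0.198,0,-32,13.6,20.1,-1]
    - [0,-0.204,0,-33.1,9.3,20.9,-1]
    - [0,-0.208,0,-33.7,4.7,21.3,-1]
    - [0,-0.209,0,-33.9,0,21.4,-1]

```text
time: 25.03
ee_pos: [0.4939, 0.2133, 0.1192]
eef_rot: [-0.048, 0.96, 0.014, 0.276]
ft_force: [0.2, -0.6, -0.2]
width: 0.0157
grip_force: 57.0
```

apply_moves:
  steps:
    - [0,0.001,0,0.2,-2.5,-0.1,-1]
    - [0,0.001,0,0.2,-4,-0.2,-1]
    - [0,0.001,0,0.2,-4,-0.2,-1]

```text
time: 25.28
ee_pos: [0.4941, 0.2095, 0.1195]
eef_rot: [-0.048, 0.96, 0.014, 0.275]
ft_force: [-0.5, 0.7, -0.9]
width: 0.0159
grip_force: 57.0
```

```bash
python3 - <<'E'
from c import *
for q in((.033,0,.03),(.033,0,.06),(0,0,.075)): print(q,f(q))
P=pz(0,26); print("B",row(np.array([.46,0,.14])-P@OFF,P@F))
for d in(.11,.01): print(d,row(TH+PC[:,2]*d,PC@F))
E
```

```text
25.28 tip local mm [29.9 -3.8  9.8] j [ 0.04 -0.06 -0.69  2.25  0.52  0.51  0.61] F [-0.5  0.7 -0.9] 56.99872643686831
(0.033, 0, 0.03) [-0.001, -0.011, -0.001, -12.2, 3.8, -15.6, -1]
(0.033, 0, 0.06) [-0.001, -0.011, -0.001, -28.1, 3.8, -41.0, -1]
(0, 0, 0.075) [0.0, 0.105, -0.001, -20.4, 3.8, -69.9, -1]
B ([0.0487, 0.1045, 0.0877], [17.5, -201.3, -152.5], 'rows', np.float64(6.070458386731584))
0.11 ([0.12, 0.0346, 0.1997], [-30.8, -440.3, -94.9], 'rows', np.float64(10.827558087776202))
0.01 ([0.12, 0.0346, 0.1997], [-26.2, -451.9, 4.3], 'rows', np.float64(10.85532964001559))
```

apply_moves:
  steps:
    - [0,0,0,-4,1,-5,-1]
    - [0,-0.005,0,-12,3.8,-15.6,-1]
    - [0,-0.005,0,-20,3.8,-28,-1]
    - [0,-0.005,0,-28,3.8,-41,-1]
    - [0,0.05,0,-24,3.8,-56,-1]
    - [0,0.105,0,-20,3.8,-70,-1]
    - [0,0.105,0,-20,3.8,-70,-1]
    - [0.01,0.105,0.02,-10,-30,-92,-1]
    - [0.02,0.105,0.04,0,-65,-110,-1]
    - [0.03,0.105,0.055,8,-100,-125,-1]
    - [0.04,0.105,0.07,13,-135,-138,-1]
    - [0.045,0.105,0.08,16,-170,-148,-1]
    - [0.05,0.104,0.088,17,-201,-152,-1]
    - [0.06,0.095,0.105,15,-236,-148,-1]
    - [0.072,0.082,0.125,9,-271,-141,-1]
    - [0.085,0.07,0.145,0,-306,-131,-1]
    - [0.095,0.055,0.165,-10,-341,-121,-1]
    - [0.108,0.045,0.185,-20,-376,-111,-1]
    - [0.12,0.035,0.2,-27,-410,-102,-1]
    - [0.12,0.035,0.2,-31,-440,-95,-1]

```text
time: 26.95
ee_pos: [0.5148, -0.2326, 0.215]
eef_rot: [0.065, 0.964, -0.019, 0.258]
ft_force: [0.7, 0.6, -1.2]
width: 0.016
grip_force: 57.0
```

apply_moves:
  steps:
    - [0,0,0,0,0,0,-1]
    - [0,0,0,0,0,0,-1]
    - [0,0,0,0,0,0,-1]
    - [0,0,0,0,0,0,-1]

```text
time: 27.28
ee_pos: [0.5142, -0.2292, 0.216]
eef_rot: [0.063, 0.964, -0.017, 0.258]
ft_force: [0.3, 0.5, 0.2]
width: 0.0159
grip_force: 57.0
```

```bash
python3 - <<'E'
from h import *
s=r.read_state(); print(s["time"],s["joint_positions"].round(2),s["ee_pos"],TH+PC[:,2]*.11)
for d in(.11,.06,.02,.0015): print(row(TH+PC[:,2]*d,PC@F))
# has the paddle slipped? blade tip seen by scene camera
p,W,c=cam("scene"); h=cv2.cvtColor(p,cv2.COLOR_RGB2HSV); Rt=R.from_quat(s["eef_rot"]).as_matrix()@F
Q=(W-s["ee_pos"])@Rt; m=(h[...,0]<20)&(h[...,1]>150)&(np.abs(Q[...,0])<.03)&(np.abs(Q[...,1])<.03)&(Q[...,2]>-.13)&(Q[...,2]<-.02)
print(m.sum(),np.percentile(Q[m],[0,2,50,98],0).round(4),OFF)
for a,b in((-.105,-.085),(-.06,-.03)):
    k=m&(Q[...,2]>a)&(Q[...,2]<b); print(np.median(Q[k],0).round(4))
E
```

```text
27.2833 [ 0.06 -0.17  0.34  2.1  -0.13  0.7   1.93] [ 0.514237   -0.22923425  0.21598755] [ 0.51415315 -0.2310659   0.21633279]
([0.0005, -0.0008, 0.0014], [-0.3, -1.8, -0.2], 'rows', np.float64(0.044743115752459615))
([0.0005, -0.0008, 0.0014], [-0.3, -1.9, 49.8], 'rows', np.float64(1.1946053079165806))
([0.0005, -0.0008, 0.0014], [-0.4, -1.9, 89.8], 'rows', np.float64(2.1534697525175877))
([0.0005, -0.0008, 0.0014], [-0.4, -1.9, 108.3], 'rows', np.float64(2.597036523745587))
95 [[-0.0157 -0.003  -0.1017]
 [-0.0156  0.0003 -0.0982]
 [-0.0111  0.0086 -0.058 ]
 [-0.0042  0.0159 -0.0228]] [-0.0069  0.0004 -0.1074]
[-0.01    0.0086 -0.0951]
[-0.0116  0.0082 -0.0477]
```

No slip. I lower the paddle into the cradle.

apply_moves:
  steps:
    - [0,0,0,-0.3,-1.9,20,-1]
    - [0,0,0,-0.3,-1.9,48,-1]
    - [0,0,0,-0.4,-1.9,70,-1]
    - [0,0,0,-0.4,-1.9,88,-1]
    - [0,0,0,-0.4,-1.9,98,-1]
    - [0,0,0,-0.4,-1.9,105,-1]
    - [0,0,0,-0.4,-1.9,108,-1]
    - [0,0,0,-0.4,-1.9,108,-1]
    - [0,0,0,-0.4,-1.9,108,-1]

```text
time: 28.08
ee_pos: [0.5679, -0.2392, 0.1235]
eef_rot: [0.064, 0.964, -0.017, 0.258]
ft_force: [0.7, -0.8, -0.2]
width: 0.0154
grip_force: 57.0
```

apply_moves:
  steps:
    - [0,0,0,0,0,0,0.3]
    - [0,0,0,0,0,0,0.3]
    - [0,0,0,0,0,0,0.3]
    - [0,0,0,0,0,0,0.3]
    - [0,0,0,0,0,0,0.3]
    - [0,0,0,0,0,0,0.3]
    - [0,0,0,0,0,0,0.3]
    - [0,0,0,0,0,0,0.3]
    - [0,0,0,0,0,0,0.3]
    - [0,0,0,0,0,-20,0.5]
    - [0,0,0,0,0,-50,0.8]
    - [0,0,0,0,0,-85,1]
    - [0,0,0,0,0,-120,1]
    - [0,0,0,0,0,-130,1]
    - [0,0,0,0,0,-130,1]
    - [0,0,0,0,0,-130,1]
    - [0,0,0,0,0,-130,1]

```text
time: 29.5
ee_pos: [0.5034, -0.2305, 0.2342]
eef_rot: [0.064, 0.964, -0.017, 0.257]
ft_force: [0.6, 0.8, -0.7]
width: 0.0872
grip_force: 0.0
```

```bash
python3 - <<'E'
from h import *
s=r.read_state(); print(s["time"],s["width"],s["ee_pos"],s["joint_vel"].round(2))
p,W,c=cam("scene"); save(p[120:330,110:350],"s6.png",2.5)
P=pz(-7.5,30); Q=W@P; m=(Q[...,0]>.54)&(Q[...,0]<.61)&(np.abs(Q[...,1]+.1615)<.03)&(Q[...,2]<-.11)&(Q[...,2]>-.32)&(W[...,2]>.09)
print("paddle home? top z expected -.140:",m.sum(),np.percentile(Q[m],[2,50,98],0).round(4))
E
```

```text
29.5 0.08716360324329442 [ 0.50343744 -0.23045043  0.23416821] [-0.    0.02  0.    0.    0.    0.   -0.  ]
paddle home? top z expected -.140: 207 [[ 0.5579 -0.1706 -0.2189]
 [ 0.5692 -0.1556 -0.1755]
 [ 0.5858 -0.1503 -0.1396]]
```

View pics/s6.png

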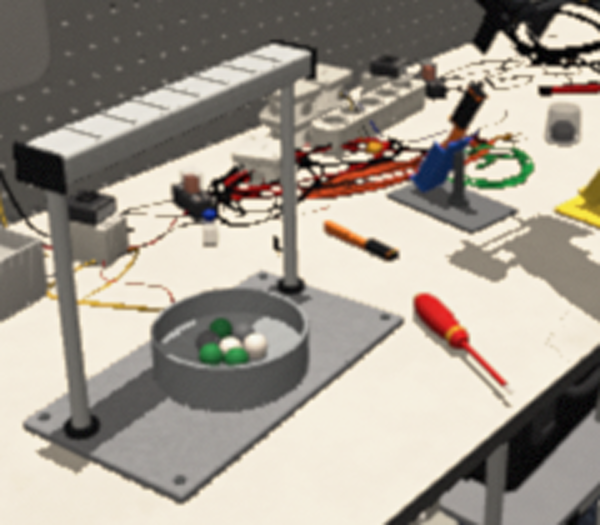

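The paddle is home in the blue cradle at (458,130) with its top at the original height. The balls lie rearranged in the dish around (232,340), the bottle stands at (210,226), and the gripper is clear.

```bash
python3 -c "
from bench import r
print(r.close_job())"
```

```text
the job is handed in; nothing more can be done
None
```

I stirred the balls two full turns clockwise from the far side and laid the paddle back in its blue cradle; in the final view the balls are rearranged in the dish and the bottle still stands, and I handed the job in at about 30 s, having first dipped the paddle into the dish and taken it back to regrip because joint 7 had hit its limit.

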